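Set the dressmaker's notebook on the sloped stand

ROBOT

A 7-joint arm with a two-finger parallel gripper is mounted at the origin on the work surface. World frame = base frame: x ahead of the robot, y to its left, z up, the work surface at z = 0. Lengths are in m, angles in rad, forces in N, time in s.
With the tool pointing down it reaches from about 0.4 to 0.9 m from the base axis. Payload 5.6 kg.
Tool frame: the origin (TCP) lies midway between the tips of the shut fingers; the grasp point (between the pads) lies 19 mm behind it; z points along the fingers, y is the direction in which the jaws open and shut (so a half turn about z gives the same grasp; the last joint's range is limited). The gripper opens to 92 mm and grips with 3 to 60 N. Pads are 20 mm wide; open, the fingers measure 128 mm over their backs; the gripper's body (75 mm by 189 mm) begins 69 mm behind the grasp point.
Start: joints at [-1.344, 0.468, -0.012, 1.603, 0.006, 1.071, -0.056], TCP at [0.173, 0.626, 0.215] pointing down, gripper open.
Joint ranges: [-2.53, 2.53], [-0.31, 2.02], [-1.57, 1.55], [0.28, 2.44], [-1.29, 4.43], [0.15, 1.84], [-2.92, 2.92]. Speed limits (rad/s): [2.57, 2.57, 3.14, 3.14, 3.14, 3.14, 3.14].

INTERFACE

Orientations are given as a rotation vector (axis times angle).
In Python, from bench import status, viewer, job_done, nets gives the robot as it stands.
- The arm moves only by the tool drive_tool, never from a script. Its argument "plan" is a list of rows, each an object with "translation": the shift along the tool's x, y, z in mm, a list of three; "twist": the turn, a rotation vector about the tool's x, y, z in degrees, a list of three; "fingers": the closure, from 0 (fully open) to 1 (shut). A call has 1 to 12 rows; each row is the pose to reach, as a shift and turn from the pose commanded when the call began, along the tool's axes at that moment; what a row does not reach only later rows make up. A row lasts 1/12 s, in which the tool goes at most 41.7 mm and 7.16 degrees, less where a joint would pass 70% of its speed; a pose out of reach is approached as far as the arm can. A call with a gripper value outside its range is refused whole. The fingers move at their own pace and stop on an object; "newtons" is the grip in N (left out, the last holds). Time passes only in rows, so rows that repeat a pose let the fingers close. It gives the time, the measured TCP pose, the force and the opening at its end, in the units of the state.
- status.read_state(): the state, without advancing time (a new reading comes with each control period).
- viewer.read_camera(name): name is "scene" or "top" or "wrist"; returns a dict with "img" (420x560x3 uint8, red, green, blue), "fx", "fy", "cx", "cy" (pixels), "origin" and "attitude" of the camera in the world. Camera axes: x right, y down, z forward; pixel columns grow to the right and rows downward; lengths in m; the calibration is good to about 2 mm. A picture is of the moment at which its call begins. There is no depth.
- job_done(): hands the job in, once; it reports no verdict.
Trained networks look in a picture, given as the dict that the camera call returned (one of the last four; its "shot" number tells which), for a name from the list of things; names that differ only in an ending like _2 or _b are one class to them, and where a whole thing is asked for, a point or a joint stands for the part that bears it (a point fixed in the world has none). Each returns a list of dicts, best first, with "score" (0 to 1); they miss things now and then, are a little off and sometimes report something else, mostly with a low value. They report only what shows in the picture. A call takes as long as a camera call. They do not tell look-alikes from the thing itself.
- nets.regions_of(label, picture): "pixels" (420x560 bool, what is visible of it) and "uv" ([column, row] in pixels, amid what is visible of it).
The state is a dict: "clock": time; "q": joint angles; "dq": joint speeds; "tau": joint torques, N m; "tool_pos": TCP position; "ee_rot": TCP orientation; "contact_force": force on the tool from outside, world axes, zero at the start; "wrist_torque": the same for the moment, N m; "width": opening from 0.0 (shut) to 1.0 (fully open).
Only numpy, scipy, OpenCV 4.12 (cv2) and the standard library are available. Lean on these libraries where they do the work, as an engineer would, in place of code of your own. Each camera call takes 0.05 s, during which the arm holds its last target.

TASK

Put the larger of the two spiral notebooks on the sloped wooden stand with its coil at the top, lying flat and straight on the board, about in the middle, with its lower edge resting against the bottom lip. Set it down gently, do not drop it, and leave the small notebook and the tape measure where they are.

Things in the scene. Friction and masses are not known exactly. Their poses are not given: they have to be found in the camera images.
- notebook: larger spiral notebook, to be put on the stand: blue cover, 110 mm long (x), 66 mm wide (y), 15 mm thick (z), 0.1 kg, lying flat, cover up. Origin: centre of the block of pages, half-way up. x points to the short edge with the dark wire coil, which stands out 7 mm beyond it; z points out of the cover. Grasp it across its width.
- rest: sloped smooth board of the fixed wooden stand, 150 by 150 mm, rising 25 degrees away from the robot from its low lip; a notebook let go on it slides down to the lip. Origin: middle of the board-lip corner, 22 mm above the table; x up the slope on the board's surface, y along the lip, z square out of the board. Lip: x -10 to 0 mm, full width, 14 mm out of the board. Top edge 85 mm above the table.
- small_notebook: the smaller spiral notebook of the same make, to be left alone: 74 by 46 by 12 mm, origin at the centre of its block, axes as for the larger one
- tape: a yellow tape measure lying on its side, to be left alone: 66 by 62 mm, 32 mm tall, with a metal tab standing out 20 mm on its -x side; origin at the centre of its underside
Not all that is in view belongs to the job. What is shaped like the notebook but orange or yellow is not meant.

How it is judged:
At the end, for the whole second after the job is handed in: The larger notebook lies at rest flat on the stand's board (within 10 degrees), cover up, coil at the top, straight to within 10 degrees, within 30 mm of the middle of the board's width, its lower edge within 12 mm of the lip (x of notebook in the frame of rest between 0.05 and 0.067 m and y of notebook in the frame of rest between -0.03 and 0.03 m and z of notebook in the frame of rest between 0.003 and 0.013 m and angle between the x axis of notebook and the x axis of rest, either way round below 0.1745 rad and angle between the z axis of notebook and the z axis of rest, either way round below 0.1745 rad and angle between notebook's own x axis and vertical below 1.5 rad and angle between notebook's own z axis and vertical below 1 rad and linear speed of notebook below 0.02 m/s); the robot touches nothing.
It fails at once if the small notebook was moved more than 20 mm (distance of small_notebook from where it was at the start of the episode above 0.02 m).
It fails at once if the tape measure was moved more than 20 mm (distance of tape from where it was at the start of the episode above 0.02 m).
It fails at once if the notebook was dropped (over 0.7 m/s while not held, a free fall of about 25 mm) (contact force between notebook and the fingers below 0.05 N and linear speed of notebook above 0.7 m/s).
It also fails if it takes over 38 s, if anything falls off the work surface, if the arm or the gripper's body presses on something with over 40 N, if the wrist force passes 120 N, or if a joint passes its speed limit or range.

## Working session

There is one attempt and no reset: what is moved stays moved. The work goes in short steps, Python scripts to look and compute and a tool call to move; the robot and the scene stay as the last step left them, time stands still between calls to the robot, and variables do not carry over. Pictures are saved under pics/ and viewed, and the job is handed in when it is done.

Besides the shell and the picture viewer there is one more tool, called in YAML: its name, and indented under it one key for each argument. drive_tool: Moves the arm, as the interface text tells. Its arguments: {"type":"object","properties":{"plan":{"type":"array","items":{"type":"object","properties":{"translation":{"type":"array","items":{"type":"number"}},"twist":{"type":"array","items":{"type":"number"}},"fingers":{"type":"number"}}}},"newtons":{"type":"number"}},"required":["plan"]}

```bash
mkdir -p pics; cat > h.py <<'E'
import numpy as np,cv2
from scipy.spatial.transform import Rotation as R
from bench import status,viewer,job_done,nets
def att(c):
    a=np.array(c["attitude"],float)
    return a if a.shape==(3,3) else R.from_rotvec(a).as_matrix()
def save(c,n): cv2.imwrite("pics/"+n,c["img"][:,:,::-1])
def ray(c,uv,z):
    d=att(c)@np.array([(uv[0]-c["cx"])/c["fx"],(uv[1]-c["cy"])/c["fy"],1.])
    o=np.array(c["origin"]);return o+d*(z-o[2])/d[2]
def proj(c,p):
    q=att(c).T@(np.array(p)-np.array(c["origin"]));return np.array([c["fx"]*q[0]/q[2]+c["cx"],c["fy"]*q[1]/q[2]+c["cy"]])
E
python3 - <<'E'
from h import *
print(status.read_state())
for n in["top","scene","wrist"]:
    c=viewer.read_camera(n);save(c,n+"0.png")
    print(n,c["attitude"],c["origin"],c["fx"])
    for l in["notebook","rest","small_notebook","tape"]:
        for r in nets.regions_of(l,c): print(l,r["score"],r["uv"],r["pixels"].sum())
E
```

```text
{'clock': 0.0, 'q': array([-1.34399596,  0.46837075, -0.01160656,  1.60360101,  0.00602256,
        1.07139576, -0.05630987]), 'dq': array([ 0.00055373,  0.00187748, -0.00028406,  0.00183564,  0.00037496,
       -0.00200142,  0.00012341]), 'tau': array([-2.00907575e-04, -5.20553327e+01, -1.23790739e-02, -2.43758243e+01,
       -5.67265798e-02,  1.71331270e-02,  1.59032929e-04]), 'tool_pos': array([0.1731693 , 0.6259144 , 0.21365388]), 'ee_rot': array([-4.22597439e-01, -3.11294327e+00,  2.73025105e-03]), 'contact_force': array([-0.37254259, -0.04236262, -1.17280543]), 'wrist_torque': array([-0.01266417,  0.00778971,  0.01157404]), 'width': 0.9979576421113979}
top [-2.15632595  2.14084984 -0.16633194] [ 0.40434361 -0.06936404  1.15748392] 418.51583760258734
notebook 0.92 [328.9, 281.7] 1076
notebook 0.83 [397.6, 216.4] 954
notebook 0.66 [392.7, 306.0] 1098
notebook 0.58 [345.8, 227.4] 997
rest 0.85 [171.3, 203.3] 3390
small_notebook 0.81 [260.1, 224.1] 479
tape 0.67 [208.2, 147.7] 600
scene [-0.76708007 -2.43795711  1.32008549] [1.10033961 0.73762488 0.69752122] 504.58449616601484
notebook 0.95 [312.9, 191.1] 671
notebook 0.9 [290.1, 162.6] 570
notebook 0.83 [247.1, 200.7] 785
notebook 0.68 [218.6, 178.8] 590
rest 0.55 [361.8, 295.8] 3408
rest 0.25 [306.1, 246.1] 510
small_notebook 0.97 [307.6, 246.9] 550
tape 0.17 [250.7, 199.6] 814
wrist [2.30423808 1.75443125 0.25921765] [0.09343491 0.64902817 0.38507922] 308.09073374571705
```

View pics/top0.png

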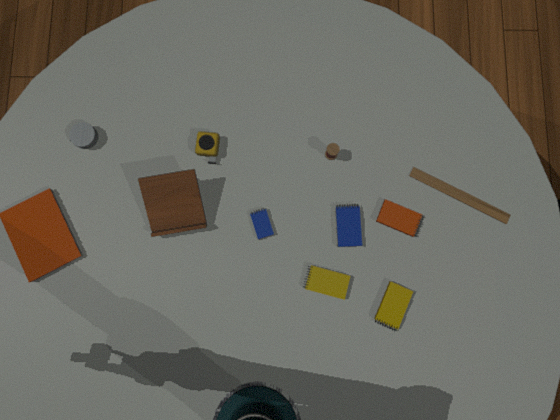

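View pics/scene0.png

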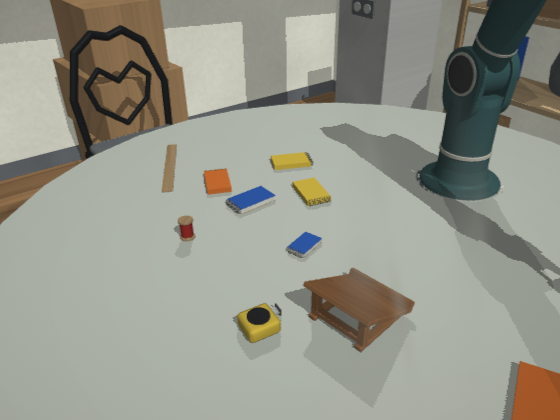

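```bash
python3 - <<'E'
import cv2
a=cv2.imread("pics/top0.png")[170:350,230:450]
cv2.imwrite("pics/topc.png",cv2.resize(a,None,fx=3.3,fy=3.3,interpolation=cv2.INTER_CUBIC))
E
```

```text
(no output)
```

View pics/topc.png

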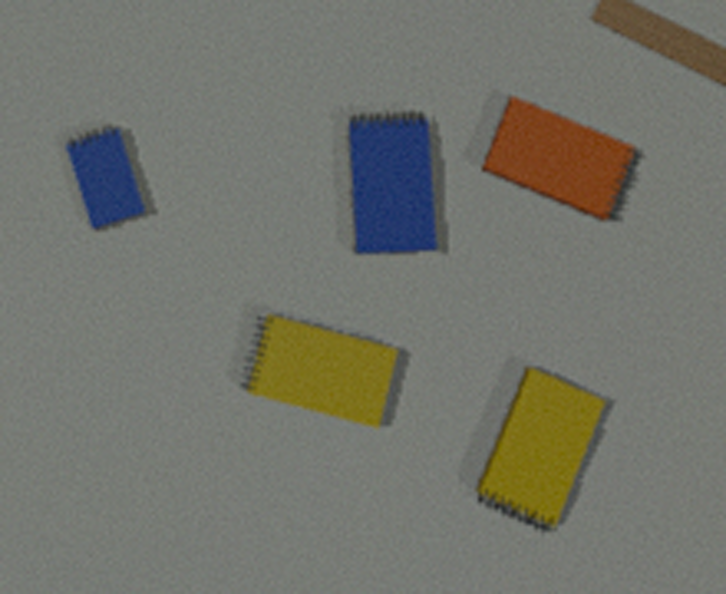

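Blue-covered notebooks are at (348,226), the large one, and (261,224), the small one. The orange one at (400,217) and the yellow ones at (328,282) and (395,306) are look-alikes. The large blue one at (348,226) with its coil at the top of the image is the target. Next I'll measure it and the board.

```bash
cat > m.py <<'E'
from h import *
from scipy.optimize import least_squares
def corners(m):
    m=m.astype(np.uint8);
    k,_=cv2.findContours(m,cv2.RETR_EXTERNAL,cv2.CHAIN_APPROX_NONE);k=max(k,key=cv2.contourArea)
    return k
c=viewer.read_camera("top");s=viewer.read_camera("scene")
def blue(c,uv):
    i=c["img"].astype(int);m=(i[:,:,2]>i[:,:,0]+40)&(i[:,:,2]>i[:,:,1]+35)
    n,l=cv2.connectedComponents(m.astype(np.uint8));return l==l[uv[1],uv[0]]
for cam,uv in((c,(348,226)),(c,(261,224)),(s,(250,199))):
    m=blue(cam,uv);k=corners(m)
    P=np.array([ray(cam,p,0.015)[:2] for p in k[:,0].astype(float)],np.float32)*1000
    print(cv2.minAreaRect(P),m.sum())
for cam,l in((c,"rest"),(s,"rest"),(c,"tape")):
    r=nets.regions_of(l,cam)[0];k=corners(r["pixels"])
    q=cv2.approxPolyDP(k,0.03*cv2.arcLength(k,True),True);print(l,q[:,0].tolist())
    if l=="tape": print(ray(cam,r["uv"],0.032))
E
python3 m.py; python3 - <<'E'
import cv2
a=cv2.imread("pics/top0.png")[130:260,100:240]
cv2.imwrite("pics/tc.png",cv2.resize(a,None,fx=4.4,fy=4.4,interpolation=cv2.INTER_CUBIC))
a=cv2.imread("pics/scene0.png")[250:360,270:430]
cv2.imwrite("pics/sc.png",cv2.resize(a,None,fx=5,fy=5,interpolation=cv2.INTER_CUBIC))
E
```

```text
((530.6748046875, -246.1019287109375), (108.54293823242188, 64.44519805908203), 2.718132972717285) 905
((534.40869140625, -6.7629241943359375), (70.91542053222656, 44.10844421386719), 19.02521324157715) 408
((530.5272827148438, -238.97552490234375), (108.41487121582031, 66.61553955078125), 2.9384682178497314) 544
rest [[193, 170], [139, 179], [153, 236], [205, 226]]
rest [[305, 283], [367, 325], [413, 306], [355, 268]]
tape [[199, 131], [195, 151], [207, 155], [209, 162], [214, 163], [219, 135]]
[0.74763048 0.14583375 0.032     ]
```

View pics/tc.png

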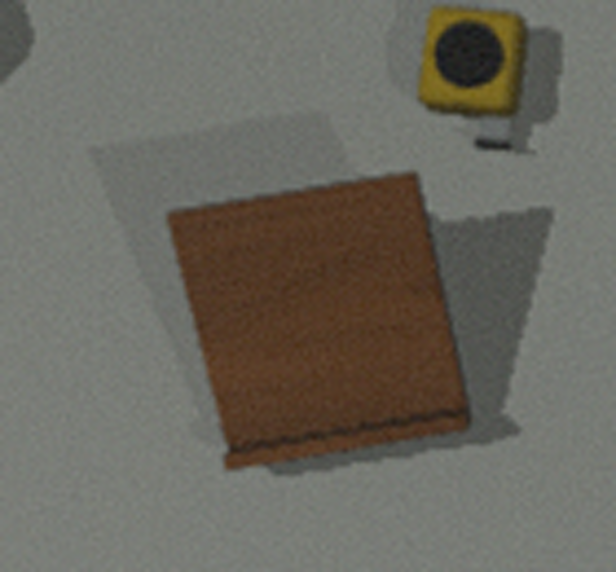

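View pics/sc.png

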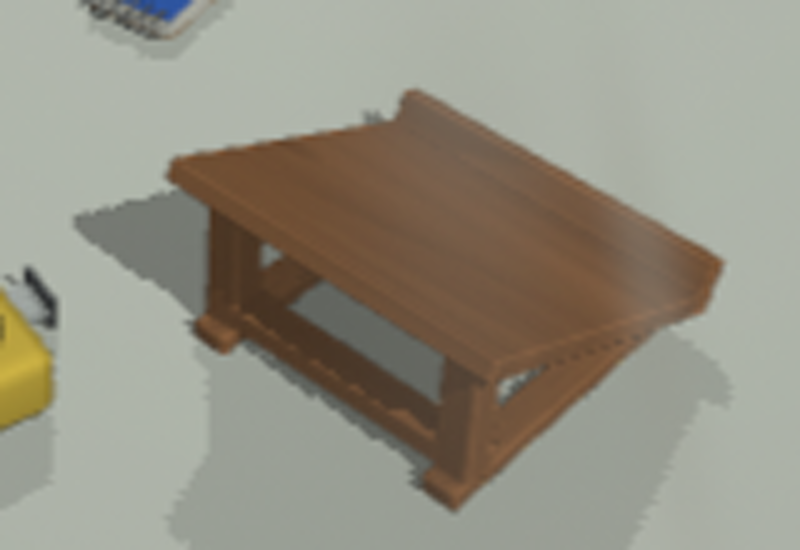

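```bash
python3 - <<'E'
from h import *
from scipy.optimize import least_squares
c=viewer.read_camera("top");s=viewer.read_camera("scene")
def T(v):
    return np.array([v[0],v[1],.022]),(R.from_euler("z",v[2])*R.from_euler("y",-25,degrees=True)).as_matrix()
L=.15
top=[((L,.075,0),(138.5,178.5)),((L,-.075,0),(195,169.5)),((0,-.075,.014),(206.1,223.2)),((0,.075,.014),(152.3,232.3))]
sc=[((L,-.075,0),(304.6,282.3)),((L,.075,0),(368.6,322.6)),((-.005,.075,.014),(414,302.6)),((-.005,-.075,.014),(352.4,268.2))]
def res(v,w):
    p,M=T(v);o=[]
    for cam,l,k in((c,top,w[0]),(s,sc,w[1])):
        for a,b in l:
            if k:o+=list(proj(cam,p+M@np.array(a))-b)
    return np.array(o)
for w in((1,1),(1,0),(0,1)):
    r=least_squares(res,[.5,.2,.1],args=(w,));print(r.x,np.rad2deg(r.x[2]),r.fun.round(1))
st=status.read_state();print(R.from_rotvec(st["ee_rot"]).as_matrix().round(3))
E
```

```text
[0.52230991 0.22033502 0.17485136] 10.018244877407973 [-2.2 -0.2 -1.7 -0.5 -1.6  1.  -3.3  1.1 -2.1 -2.2 -0.3 -1.1 -0.7 -1.
 -1.6 -1.7]
[0.523372   0.21404198 0.18165094] 10.407832351288228 [-0.1 -0.4  0.3 -1.   0.7  0.4 -0.9  1. ]
[0.52303077 0.22460557 0.17086497] 9.789841775741097 [-1.1 -1.   0.7  0.6  0.6  0.5 -0.4 -0.6]
[[-0.964  0.267  0.   ]
 [ 0.267  0.964  0.   ]
 [-0.     0.    -1.   ]]
```

```bash
cat >> h.py <<'E'
def delta(p,Rt,p0=None,R0=None):
    st=status.read_state()
    R0=R.from_rotvec(st["ee_rot"]) if R0 is None else R0
    p0=st["tool_pos"] if p0 is None else p0
    return (R0.inv().apply(np.array(p)-p0)*1000).round(1),np.rad2deg((R0.inv()*Rt).as_rotvec()).round(2)
def down(xdeg): # tool x at world yaw xdeg, z down
    return R.from_euler("z",xdeg,degrees=True)*R.from_euler("x",180,degrees=True)
E
python3 - <<'E'
from h import *
print(delta([.5,.2,.25],down(182.8)))
E
```

```text
(array([-428.6, -324. ,  -35.4]), array([  0.  ,   0.  , -18.26]))
```

drive_tool:
  plan:
    - {"translation": [-428,-324,-35],"twist": [0,0,-18.3],"fingers": 0}
    - {"translation": [-428,-324,-35],"twist": [0,0,-18.3],"fingers": 0}
    - {"translation": [-428,-324,-35],"twist": [0,0,-18.3],"fingers": 0}
    - {"translation": [-428,-324,-35],"twist": [0,0,-18.3],"fingers": 0}
    - {"translation": [-428,-324,-35],"twist": [0,0,-18.3],"fingers": 0}
    - {"translation": [-428,-324,-35],"twist": [0,0,-18.3],"fingers": 0}
    - {"translation": [-428,-324,-35],"twist": [0,0,-18.3],"fingers": 0}
    - {"translation": [-428,-324,-35],"twist": [0,0,-18.3],"fingers": 0}
    - {"translation": [-428,-324,-35],"twist": [0,0,-18.3],"fingers": 0}
    - {"translation": [-428,-324,-35],"twist": [0,0,-18.3],"fingers": 0}
    - {"translation": [-428,-324,-35],"twist": [0,0,-18.3],"fingers": 0}
    - {"translation": [-428,-324,-35],"twist": [0,0,-18.3],"fingers": 0}

```text
clock: 2.1
tool_pos: [0.4774, 0.2284, 0.2477]
ee_rot: [-0.078, 3.14, 0.001]
contact_force: [-0.4, 0.8, -0.3]
width: 1.002
```

```bash
python3 - <<'E'
from h import *
st=status.read_state();print(st["q"],st["tool_pos"])
print(delta([.5,-.243,.24],down(182.8)))
for n in ("wrist","top"):
    c=viewer.read_camera(n);save(c,n+"1.png")
E
```

```text
[-0.63458642  0.22511589  0.14608484  1.8713921  -0.03774866  1.04676096
  1.14710664] [0.47738457 0.22840545 0.24770463]
(array([   0.8, -472. ,    7.4]), array([0.03, 0.04, 0.04]))
```

View pics/wrist1.png

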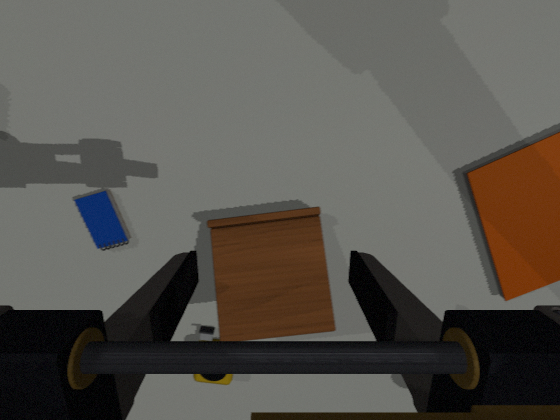

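The wrist view shows the board with its lip at rows 209–226 (columns 208–320) and the small notebook at (101,220). I'll enlarge the board and fit it from here.

```bash
python3 - <<'E'
from h import *
import pickle
c=viewer.read_camera("wrist");pickle.dump(c,open("w2.pkl","wb"))
a=c["img"][190:350,190:350,::-1]
cv2.imwrite("pics/wc.png",cv2.resize(a,None,fx=3.7,fy=3.7,interpolation=cv2.INTER_CUBIC))
st=status.read_state();print(st["tool_pos"],c["origin"],c["attitude"])
E
```

```text
[0.47861572 0.22683359 0.24760177] [0.39759091 0.2211391  0.41827496] [2.02269701 2.10265438 0.31240508]
```

View pics/wc.png

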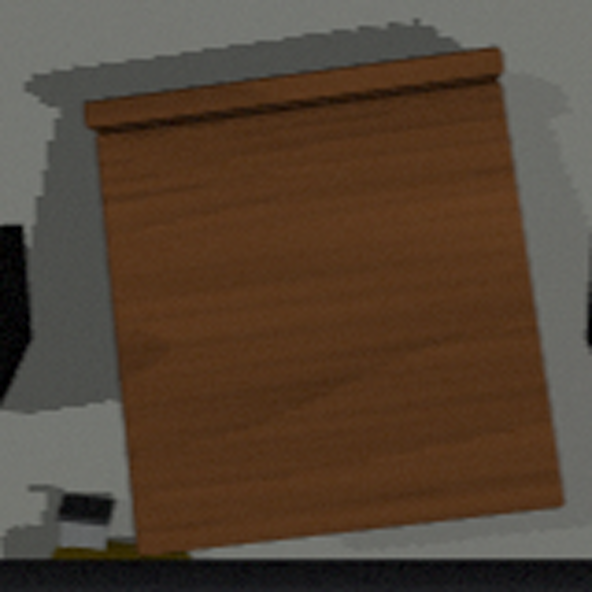

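```bash
cat > fit.py <<'E'
from h import *
import pickle
from scipy.optimize import least_squares
w=pickle.load(open("w2.pkl","rb"));L=.15
pts=[((-.01,-.075,.014),(213.2,217.6)),((-.01,.075,.014),(324.9,203)),((0,-.075,.014),(214.3,224.6)),((0,.075,.014),(325.1,211.6)),((L,-.075,0),(227.3,340)),((L,.075,0),(342.4,326.5))]
def res(v):
    M=(R.from_euler("z",v[2])*R.from_euler("y",-25,degrees=True)).as_matrix()
    return np.concatenate([proj(w,np.array([v[0],v[1],.022])+M@np.array(a))-b for a,b in pts])
r=least_squares(res,[.5,.2,.1]);print(r.x,np.rad2deg(r.x[2]),r.fun.round(1))
E
python3 fit.py; python3 - <<'E'
from h import *
print(delta([.5,-.243,.24],down(182.8)))
E
```

```text
[0.52122202 0.22111714 0.17401314] 9.970218606874992 [-1.1 -0.1  0.9 -0.4 -1.5  0.4  1.8 -1.4 -0.8  0.9  0.6  1.2]
(array([  -1.5, -470.3,    7.8]), array([-0.02,  0.08, -0.38]))
```

drive_tool:
  plan:
    - {"translation": [0,-470,8],"twist": [0,0,0],"fingers": 0}
    - {"translation": [0,-470,8],"twist": [0,0,0],"fingers": 0}
    - {"translation": [0,-470,8],"twist": [0,0,0],"fingers": 0}
    - {"translation": [0,-470,8],"twist": [0,0,0],"fingers": 0}
    - {"translation": [0,-470,8],"twist": [0,0,0],"fingers": 0}
    - {"translation": [0,-470,8],"twist": [0,0,0],"fingers": 0}
    - {"translation": [0,-470,8],"twist": [0,0,0],"fingers": 0}
    - {"translation": [0,-470,8],"twist": [0,0,0],"fingers": 0}
    - {"translation": [0,-470,8],"twist": [0,0,0],"fingers": 0}
    - {"translation": [0,-470,8],"twist": [0,0,0],"fingers": 0}
    - {"translation": [0,-470,8],"twist": [0,0,0],"fingers": 0}
    - {"translation": [0,-470,8],"twist": [0,0,0],"fingers": 0}

```text
clock: 3.25
tool_pos: [0.4991, -0.2447, 0.2394]
ee_rot: [-0.069, 3.14, -0.005]
contact_force: [0.6, -0.8, 0.2]
width: 1.002
```

drive_tool:
  plan:
    - {"translation": [0,-25,0],"twist": [0,0,0],"fingers": 0}
    - {"translation": [0,-25,0],"twist": [0,0,0],"fingers": 0}
    - {"translation": [0,-25,0],"twist": [0,0,0],"fingers": 0}

```text
clock: 3.5
tool_pos: [0.5011, -0.2638, 0.2388]
ee_rot: [0.077, -3.14, -0.001]
contact_force: [0.2, 0.3, -0.7]
width: 1.002
```

```bash
cat > nb.py <<'E'
from h import *
import sys
c=viewer.read_camera("wrist");save(c,sys.argv[1])
i=c["img"].astype(int);m=((i[:,:,2]>i[:,:,0]+40)&(i[:,:,2]>i[:,:,1]+35)).astype(np.uint8)
k,_=cv2.findContours(m,cv2.RETR_EXTERNAL,cv2.CHAIN_APPROX_NONE)
for q in k:
    if cv2.contourArea(q)<300: continue
    P=np.array([ray(c,p,0.015)[:2] for p in q[:,0].astype(float)],np.float32)*1000
    print(cv2.minAreaRect(P),q[:,0].mean(0))
st=status.read_state();print(st["q"],st["tool_pos"],st["width"],st["clock"],R.from_rotvec(st["ee_rot"]).as_matrix().round(3).tolist())
E
python3 nb.py wrist3.png
```

```text
((531.5455322265625, -7.325214385986328), (73.08740234375, 45.34096145629883), 18.502254486083984) [462.40217391 223.88586957]
((527.5811157226562, -244.41786193847656), (108.865478515625, 64.96302795410156), 2.7663118839263916) [286.3277592  214.48494983]
[ 0.04772101  0.31213322  0.46512441  1.81220089 -0.15994117  1.05509907
  2.1944484 ] [ 0.50131171 -0.26256107  0.238742  ] 0.9986632731497188 3.55 [[-0.999, -0.051, -0.0], [-0.051, 0.999, 0.001], [0.0, 0.001, -1.0]]
```

View pics/wrist3.png

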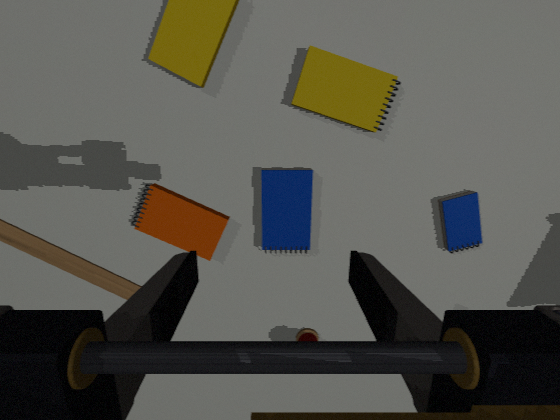

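The notebook's cover is at about (286,210) in the wrist view, with the coil side away from the robot. All three cameras agree to a few mm: (0.529,-0.243), yaw 2.8°. I'll descend in two stages.

```bash
python3 - <<'E'
from h import *
print(delta([.529,-.2435,.06],down(182.8)))
E
```

```text
(array([-28.7,  17.4, 178.8]), array([ 0.07, -0.02,  0.11]))
```

drive_tool:
  plan:
    - {"translation": [-28,18,30],"twist": [0,0,0],"fingers": 0}
    - {"translation": [-28.5,17.5,70],"twist": [0,0,0],"fingers": 0}
    - {"translation": [-28.5,17.5,110],"twist": [0,0,0],"fingers": 0}
    - {"translation": [-28.5,17.5,145],"twist": [0,0,0],"fingers": 0}
    - {"translation": [-28.5,17.5,170],"twist": [0,0,0],"fingers": 0}
    - {"translation": [-28.5,17.5,178],"twist": [0,0,0],"fingers": 0}
    - {"translation": [-28.5,17.5,178],"twist": [0,0,0],"fingers": 0}
    - {"translation": [-28.5,17.5,178],"twist": [0,0,0],"fingers": 0}

```text
clock: 4.22
tool_pos: [0.5295, -0.2444, 0.062]
ee_rot: [-0.08, 3.14, 0.0]
contact_force: [-0.4, 0.0, 0.4]
width: 1.001
```

```bash
python3 nb.py wrist4.png; python3 - <<'E'
from h import *
print(delta([.529,-.2435,.004],down(182.8)))
E
```

```text
((537.4520874023438, -26.56805992126465), (73.0399398803711, 7.905850887298584), 18.0428466796875) [554.11290323 260.39247312]
((528.0260009765625, -244.43759155273438), (109.53404998779297, 65.63823699951172), 2.7677969932556152) [272.57794677 240.36311787]
[ 0.09034066  0.57048861  0.37278104  1.89615037 -0.301362    0.72682976
  2.25730701] [ 0.52999734 -0.24507773  0.06284452] 0.9987838683254352 4.2667 [[-0.999, -0.05, 0.003], [-0.051, 0.999, -0.001], [-0.003, -0.001, -1.0]]
(array([ 1.1,  1.7, 58.8]), array([-0.04,  0.16,  0.09]))
```

View pics/wrist4.png

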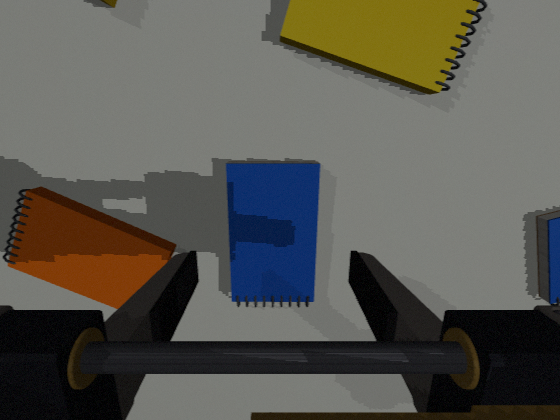

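The notebook at (273,235) sits between the fingers, so I'll go down and grip.

drive_tool:
  plan:
    - {"translation": [0,0,25],"twist": [0,0,0],"fingers": 0}
    - {"translation": [0,0,45],"twist": [0,0,0],"fingers": 0}
    - {"translation": [0,0,55],"twist": [0,0,0],"fingers": 0}
    - {"translation": [0,0,57],"twist": [0,0,0],"fingers": 0}
    - {"translation": [0,0,57],"twist": [0,0,0],"fingers": 0}
    - {"translation": [0,0,57],"twist": [0,0,0],"fingers": 0}

```text
clock: 4.77
tool_pos: [0.5296, -0.2458, 0.0056]
ee_rot: [-0.078, 3.138, -0.001]
contact_force: [0.1, 0.4, 0.1]
width: 0.999
```

drive_tool:
  plan:
    - {"translation": [0,0,0],"twist": [0,0,0],"fingers": 0.4}
    - {"translation": [0,0,0],"twist": [0,0,0],"fingers": 0.6}
    - {"translation": [0,0,0],"twist": [0,0,0],"fingers": 0.6}
    - {"translation": [0,0,0],"twist": [0,0,0],"fingers": 0.6}
    - {"translation": [0,0,0],"twist": [0,0,0],"fingers": 0.6}
    - {"translation": [0,0,0],"twist": [0,0,0],"fingers": 0.6}
  newtons: 15

```text
clock: 5.27
tool_pos: [0.5288, -0.2454, 0.0046]
ee_rot: [-0.078, 3.14, 0.0]
contact_force: [-1.1, -0.4, 2.8]
width: 0.714
```

drive_tool:
  plan:
    - {"translation": [0,0,-10],"twist": [0,0,0],"fingers": 0.6}
    - {"translation": [0,0,-30],"twist": [0,0,0],"fingers": 0.6}
    - {"translation": [0,0,-60],"twist": [0,0,0],"fingers": 0.6}
    - {"translation": [0,0,-95],"twist": [0,0,0],"fingers": 0.6}
    - {"translation": [0,0,-130],"twist": [0,0,0],"fingers": 0.6}
    - {"translation": [0,0,-160],"twist": [0,0,0],"fingers": 0.6}
    - {"translation": [0,0,-185],"twist": [0,0,0],"fingers": 0.6}
    - {"translation": [0,0,-200],"twist": [0,0,0],"fingers": 0.6}
    - {"translation": [0,0,-200],"twist": [0,0,0],"fingers": 0.6}
    - {"translation": [0,0,-200],"twist": [0,0,0],"fingers": 0.6}
  newtons: 20

```text
clock: 6.1
tool_pos: [0.5285, -0.2452, 0.2046]
ee_rot: [-0.078, 3.139, -0.0]
contact_force: [-0.2, -0.4, -1.7]
width: 0.717
```

```bash
python3 nb.py wrist5.png; cat > tgt.py <<'E'
from h import *
# rest frame
ro=np.array([.522,.221,.022]);M=R.from_euler("z",10,degrees=True)*R.from_euler("y",-25,degrees=True)
Rt=M*R.from_euler("z",180,degrees=True)*R.from_euler("x",180,degrees=True)  # tool x=-rest x, z=-rest z
def tcp(x,y,h): return ro+M.apply([x,y,h])
E
python3 - <<'E'
from tgt import *
print(Rt.as_matrix().round(3), tcp(.07,0,.12))
print(delta(tcp(.07,0,.12),Rt))
E
```

```text
((619.485107421875, -239.65615844726562), (226.45021057128906, 148.77723693847656), 2.8676064014434814) [273.23688969 256.72513562]
((531.6395263671875, -7.306346893310547), (73.29359436035156, 45.80772399902344), 18.53598403930664) [469.28365385 210.13942308]
[ 0.02187916  0.38016535  0.45204034  1.80915021 -0.19434854  0.99728874
  2.17237783] [ 0.52783712 -0.24491498  0.20340128] 0.7130495243460537 6.15 [[-0.999, -0.049, -0.001], [-0.049, 0.999, 0.001], [0.001, 0.001, -1.0]]
[[-0.893 -0.174  0.416]
 [-0.157  0.985  0.073]
 [-0.423  0.    -0.906]] [0.534534   0.22321008 0.16034021]
(array([-29.9, 467.2,  43.4]), array([ -1.52, -25.02,  -7.06]))
```

View pics/wrist5.png

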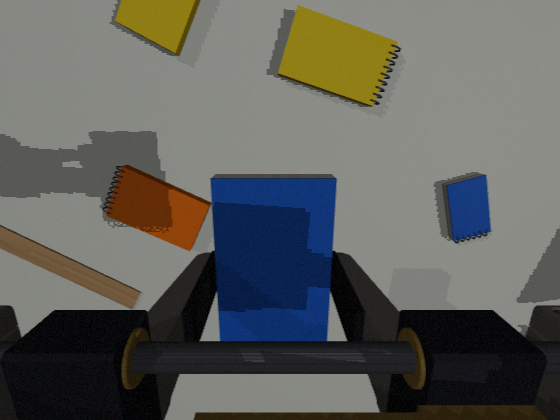

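drive_tool:
  plan:
    - {"translation": [-5,20,0],"twist": [0,0,0],"fingers": 0.6}
    - {"translation": [-10,55,0],"twist": [0,0,0],"fingers": 0.6}
    - {"translation": [-15,95,0],"twist": [0,-2,-1],"fingers": 0.6}
    - {"translation": [-20,135,0],"twist": [0,-5,-2],"fingers": 0.6}
    - {"translation": [-25,175,0],"twist": [-0.5,-8,-3],"fingers": 0.6}
    - {"translation": [-30,215,0],"twist": [-1,-11,-4],"fingers": 0.6}
    - {"translation": [-30,255,5],"twist": [-1,-14,-5],"fingers": 0.6}
    - {"translation": [-30,295,10],"twist": [-1,-17,-6],"fingers": 0.6}
    - {"translation": [-30,335,15],"twist": [-1,-19,-6],"fingers": 0.6}
    - {"translation": [-30,370,20],"twist": [-1,-21,-7],"fingers": 0.6}
    - {"translation": [-30,400,25],"twist": [-1.5,-23,-7],"fingers": 0.6}
    - {"translation": [-30,425,30],"twist": [-1.5,-25,-7],"fingers": 0.6}

```text
clock: 7.15
tool_pos: [0.5355, 0.1825, 0.172]
ee_rot: [-0.237, 2.697, 0.051]
contact_force: [0.4, -0.1, -1.0]
width: 0.714
```

```bash
python3 - <<'E'
from tgt import *
st=status.read_state();print(st["q"],st["tool_pos"],st["width"],st["contact_force"])
print(delta(tcp(.07,0,.10),Rt))
E
```

```text
[-0.74971924  0.19901963  0.32714742  2.20437622  0.14951853  0.33121172
  1.17305434] [0.53550207 0.18254081 0.172039  ] 0.7141184259207298 [ 0.42562582 -0.12879955 -0.98668693]
(array([-0.7, 40.2, 33.2]), array([-0.02, -0.07,  0.06]))
```

drive_tool:
  plan:
    - {"translation": [0,20,8],"twist": [0,0,0],"fingers": 0.6}
    - {"translation": [0,35,20],"twist": [0,0,0],"fingers": 0.6}
    - {"translation": [0,40,30],"twist": [0,0,0],"fingers": 0.6}
    - {"translation": [0,40,33],"twist": [0,0,0],"fingers": 0.6}
    - {"translation": [0,40,33],"twist": [0,0,0],"fingers": 0.6}
    - {"translation": [0,40,33],"twist": [0,0,0],"fingers": 0.6}

```text
clock: 7.65
tool_pos: [0.5437, 0.221, 0.1431]
ee_rot: [-0.233, 2.698, 0.048]
contact_force: [0.1, 0.1, -1.0]
width: 0.718
```

```bash
python3 - <<'E'
from tgt import *
import pickle
st=status.read_state();print(st["q"],st["tool_pos"],st["width"],st["contact_force"])
print(delta(tcp(.07,0,.10),Rt))
for n in("wrist","scene","top"):
    c=viewer.read_camera(n);save(c,n+"6.png");pickle.dump(c,open(n+"6.pkl","wb"))
E
```

```text
[-0.82073991  0.29184685  0.33973929  2.1755792   0.17146586  0.28329062
  1.07424945] [0.54371303 0.22099374 0.14314684] 0.7175619341379212 [ 0.10084576  0.12935721 -1.02808681]
(array([0.6, 3.8, 0.7]), array([-0.18, -0.1 , -0.07]))
```

View pics/wrist6.png

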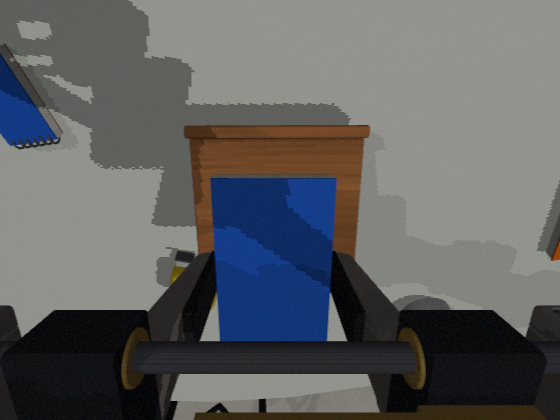

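View pics/scene6.png

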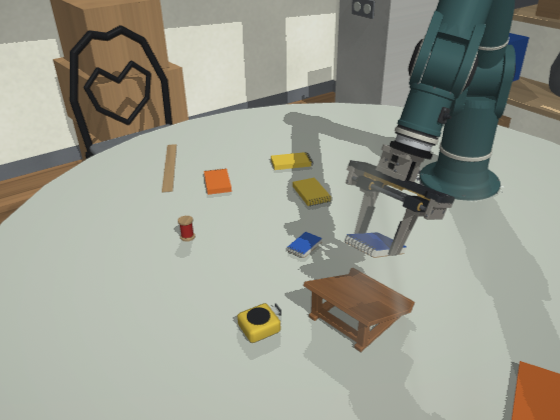

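```bash
python3 - <<'E'
from tgt import *
import pickle
from scipy.optimize import least_squares
w=pickle.load(open("wrist6.pkl","rb"));print(w["cx"],w["cy"])
pts=[((-.01,-.075,.014),(185,127)),((-.01,.075,.014),(368.5,126)),((0,-.075,.014),(187,138.5)),((0,.075,.014),(367,137.5))]
def res(v):
    m=(R.from_euler("z",v[2])*R.from_euler("y",-25,degrees=True)).as_matrix()
    return np.concatenate([proj(w,np.array([v[0],v[1],.022])+m@np.array(a))-b for a,b in pts])
r=least_squares(res,[.5,.2,.1]);print(r.x,np.rad2deg(r.x[2]),r.fun.round(1))
# notebook in tool frame: lower cover corners
def nres(v): # center x, center z(cover) , y, pitch in tool frame -> two lower corners + far visible? 
    pass
st=status.read_state();p=st["tool_pos"];T=R.from_rotvec(st["ee_rot"])
for a in [(.055,.033,-.0105),(.055,-.033,-.0105)]:
    print(proj(w,p+T.apply(np.array(a)+[.0008,0,0])))
d=T.as_matrix();print("TCP in rest",M.inv().apply(p-ro), np.rad2deg((M.inv()*T).as_rotvec()))
print(delta(tcp(.07,0,.05),Rt))
E
```

```text
273.0394356417197 217.48535475503056
[0.52152954 0.22068526 0.1797276 ] 10.297632812080487 [-1.8 -0.2  2.  -0.2 -2.7  1.2  2.4  1.2]
[335.45746661 180.38928022]
[208.91484278 180.17627867]
TCP in rest [ 0.07189757 -0.00352554  0.1016374 ] [ 1.93006469e-01  1.79958432e+02 -1.63923695e-01]
(array([ 1.9,  3.6, 51.6]), array([-0.1 ,  0.04, -0.12]))
```

drive_tool:
  plan:
    - {"translation": [0,1,10],"twist": [0,0,0],"fingers": 0.6}
    - {"translation": [1,2,22],"twist": [0,0,0],"fingers": 0.6}
    - {"translation": [2,3,34],"twist": [0,0,0],"fingers": 0.6}
    - {"translation": [2,3.5,44],"twist": [0,0,0],"fingers": 0.6}
    - {"translation": [2,3.5,50],"twist": [0,0,0],"fingers": 0.6}
    - {"translation": [2,3.5,50],"twist": [0,0,0],"fingers": 0.6}
    - {"translation": [2,3.5,50],"twist": [0,0,0],"fingers": 0.6}
    - {"translation": [2,3.5,50],"twist": [0,0,0],"fingers": 0.6}

```text
clock: 8.47
tool_pos: [0.5629, 0.2291, 0.0984]
ee_rot: [-0.234, 2.695, 0.051]
contact_force: [-0.7, -0.7, -2.0]
width: 0.716
```

```bash
python3 - <<'E'
from tgt import *
st=status.read_state();print(st["q"],st["contact_force"],st["width"])
p=st["tool_pos"];T=R.from_rotvec(st["ee_rot"]);print("TCP in rest",M.inv().apply(p-ro))
print(delta(tcp(.062,0,.006),Rt))
c=viewer.read_camera("wrist");save(c,"wrist7.png")
E
```

```text
[-0.77423033  0.40588001  0.30222515  2.15394618  0.14719402  0.18698388
  1.08522941] [-0.73490191 -0.73443623 -2.01587071] 0.7158010369189864
TCP in rest [0.07008072 0.00084259 0.05156545]
(array([ 8.1, -0.8, 45.6]), array([-0.07,  0.05, -0.05]))
```

View pics/wrist7.png

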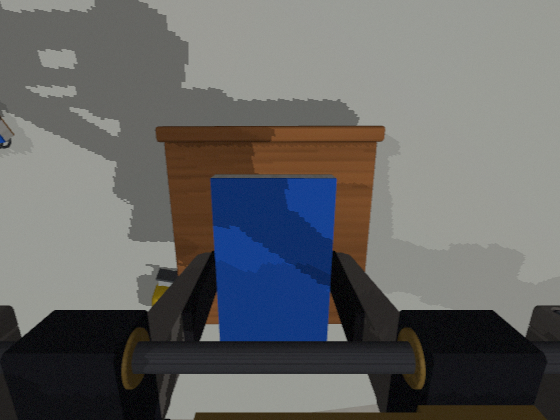

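q6 is nearing its lower limit (0.19 vs 0.15). I'll ease the tilt by about 6° for the last stretch and let the notebook settle flat on release.

drive_tool:
  plan:
    - {"translation": [1,0,3],"twist": [0,2,0],"fingers": 0.6}
    - {"translation": [3,0,9],"twist": [0,4,0],"fingers": 0.6}
    - {"translation": [5,0,16],"twist": [0,6,0],"fingers": 0.6}
    - {"translation": [7,0,23],"twist": [0,6,0],"fingers": 0.6}
    - {"translation": [8,0,29],"twist": [0,6,0],"fingers": 0.6}
    - {"translation": [8,0,32],"twist": [0,6,0],"fingers": 0.6}
    - {"translation": [8,0,32],"twist": [0,6,0],"fingers": 0.6}
    - {"translation": [8,0,32],"twist": [0,6,0],"fingers": 0.6}

```text
clock: 9.18
tool_pos: [0.5685, 0.2302, 0.0654]
ee_rot: [-0.244, 2.8, 0.039]
contact_force: [-0.7, 0.1, 0.1]
width: 0.713
```

```bash
python3 - <<'E'
from tgt import *
st=status.read_state();print(st["q"],st["contact_force"],st["width"])
p=st["tool_pos"];T=R.from_rotvec(st["ee_rot"]);print("TCP in rest",M.inv().apply(p-ro))
print(delta(tcp(.061,0,.011),Rt))
for n in("wrist","scene"):
    c=viewer.read_camera(n);save(c,n+"8.png")
a=cv2.imread("pics/scene8.png")[190:350,270:450];cv2.imwrite("pics/s8.png",cv2.resize(a,None,fx=3.7,fy=3.7,interpolation=cv2.INTER_CUBIC))
E
```

```text
[-0.63811234  0.48317507  0.17412086  2.07019079  0.08731532  0.28036967
  1.16841484] [-0.69709704  0.05400493  0.07517464] 0.7129217785429021
TCP in rest [0.06122872 0.00095703 0.01929658]
(array([-0.6, -0.9,  8.3]), array([-0.09, -5.99, -0.  ]))
```

View pics/wrist8.png

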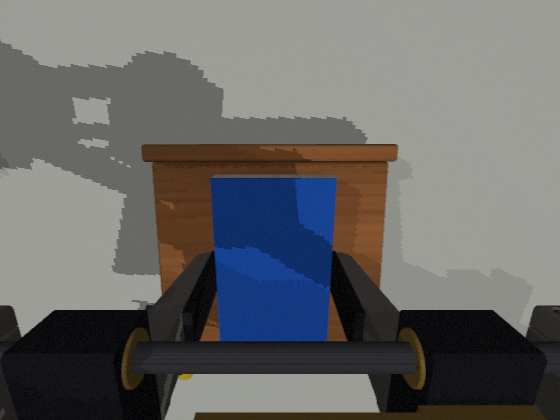

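View pics/s8.png

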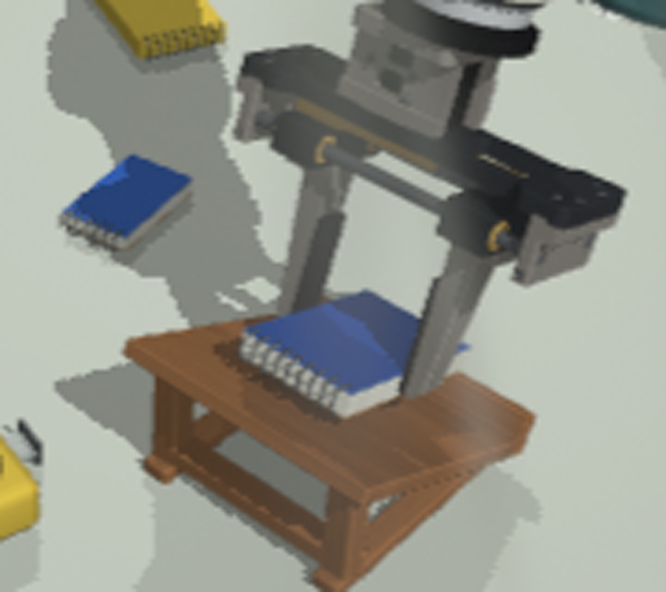

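drive_tool:
  plan:
    - {"translation": [0,-0.5,2],"twist": [0,-2,0],"fingers": 0.6}
    - {"translation": [0,-1,4],"twist": [0,-4,0],"fingers": 0.6}
    - {"translation": [0,-1,6],"twist": [0,-4,0],"fingers": 0.6}
    - {"translation": [0,-1,8],"twist": [0,-4,0],"fingers": 0.6}
    - {"translation": [0,-1,9],"twist": [0,-4,0],"fingers": 0.6}
    - {"translation": [0,-1,9],"twist": [0,-4,0],"fingers": 0.6}
    - {"translation": [0,-1,9],"twist": [0,-4,0],"fingers": 0.6}

```text
clock: 9.87
tool_pos: [0.5725, 0.2298, 0.0574]
ee_rot: [-0.237, 2.73, 0.048]
contact_force: [-0.4, 0.2, -2.2]
width: 0.716
```

```bash
cat >chk.py <<'E'
from tgt import *
import sys
st=status.read_state();print(st["q"],st["contact_force"],st["wrist_torque"],st["width"],st["clock"])
p=st["tool_pos"];T=R.from_rotvec(st["ee_rot"]);print("TCP in rest",M.inv().apply(p-ro))
print(delta(tcp(.060,0,.006),Rt))
c=viewer.read_camera("scene")
a=c["img"][190:350,270:450,::-1];cv2.imwrite("pics/%s.png"%sys.argv[1],cv2.resize(a,None,fx=3.7,fy=3.7,interpolation=cv2.INTER_CUBIC))
E
python3 chk.py s9
```

```text
[-0.69753065  0.4964956   0.23390275  2.11891892  0.13065672  0.158019
  1.10671621] [-0.37615802  0.19763105 -2.16898479] [-0.05129047  0.43089552 -0.03192406] 0.7164163608716395 9.8667
TCP in rest [ 6.14656189e-02 -6.68950925e-05  1.03999704e-02]
(array([1.3, 0.1, 4.4]), array([-0.06, -1.95, -0.05]))
```

View pics/s9.png

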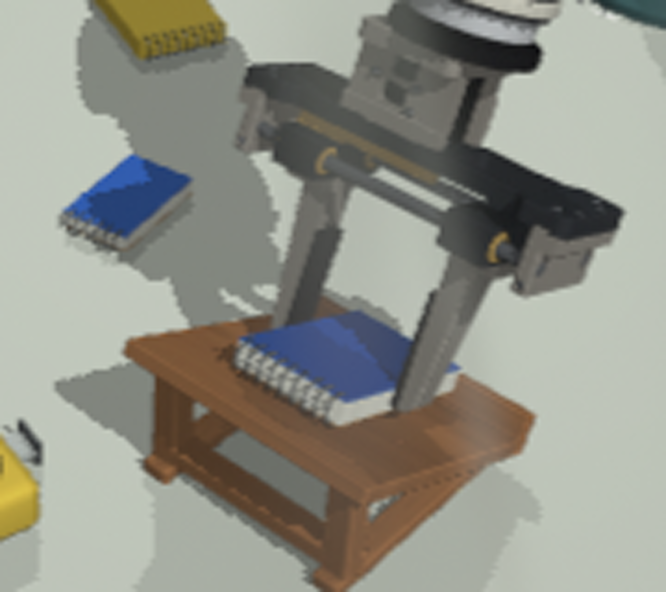

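q6 is at 0.158, so I'll ease the tilt back 2° and creep down.

drive_tool:
  plan:
    - {"translation": [0,0,0],"twist": [0,1,0],"fingers": 0.6}
    - {"translation": [0,0,1],"twist": [0,2,0],"fingers": 0.6}
    - {"translation": [0,0,2],"twist": [0,2,0],"fingers": 0.6}
    - {"translation": [0,0,2.5],"twist": [0,2,0],"fingers": 0.6}
    - {"translation": [0,0,2.5],"twist": [0,2,0],"fingers": 0.6}
    - {"translation": [0,0,2.5],"twist": [0,2,0],"fingers": 0.6}

```text
clock: 10.42
tool_pos: [0.5734, 0.23, 0.0553]
ee_rot: [-0.24, 2.764, 0.044]
contact_force: [-0.2, -0.4, 2.6]
width: 0.715
```

```bash
python3 chk.py s10
```

```text
[-0.65508675  0.50269397  0.19230252  2.09084727  0.12089525  0.20775137
  1.12800232] [-0.21597585 -0.43777763  2.58643326] [0.04335911 0.11009241 0.01901098] 0.7145564310503183 10.4167
TCP in rest [ 6.13223488e-02 -3.20438394e-05  8.10141417e-03]
(array([1.2, 0. , 2.2]), array([-0.06, -3.9 , -0.05]))
```

View pics/s10.png

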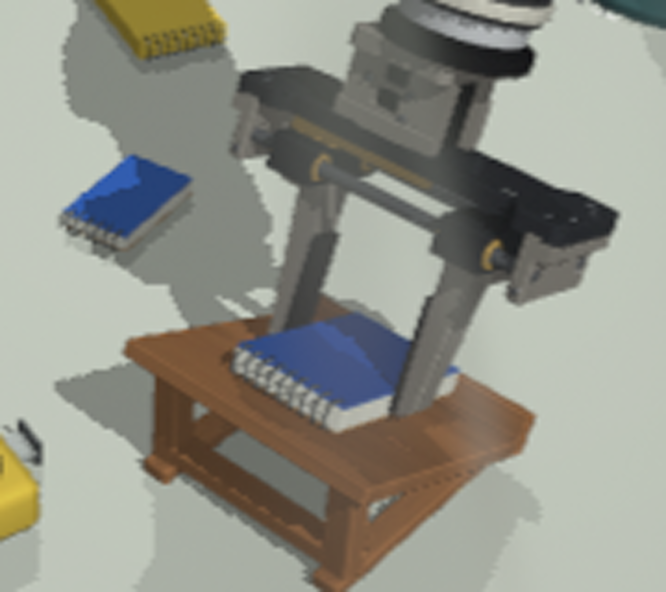

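Contact is felt (force z changed by about +4 N). Next I'll soften the grip, press slightly so the notebook pivots toward flat, then open.

drive_tool:
  plan:
    - {"translation": [0,0,0],"twist": [0,0,0],"fingers": 0.6}
    - {"translation": [0,0,0.5],"twist": [0,0,0],"fingers": 0.6}
    - {"translation": [1,0,1.2],"twist": [0,0,0],"fingers": 0.6}
    - {"translation": [2,0,2],"twist": [0,0,0],"fingers": 0.6}
    - {"translation": [2,0,2.5],"twist": [0,0,0],"fingers": 0.6}
    - {"translation": [2,0,2.5],"twist": [0,0,0],"fingers": 0.6}
  newtons: 4

```text
clock: 10.97
tool_pos: [0.5716, 0.2296, 0.0513]
ee_rot: [-0.241, 2.766, 0.043]
contact_force: [-1.1, -0.6, -0.5]
width: 0.714
```

```bash
python3 chk.py s11
```

```text
[-0.65619411  0.50838562  0.19254151  2.09439697  0.12150073  0.20103681
  1.12590534] [-1.05301461 -0.58262014 -0.54108869] [-0.024692    0.4405416  -0.03887064] 0.714244132697999 10.9667
TCP in rest [ 0.05798656 -0.00015468  0.00533921]
(array([-2. ,  0.2, -0.8]), array([-0.09, -4.03, -0.02]))
```

View pics/s11.png

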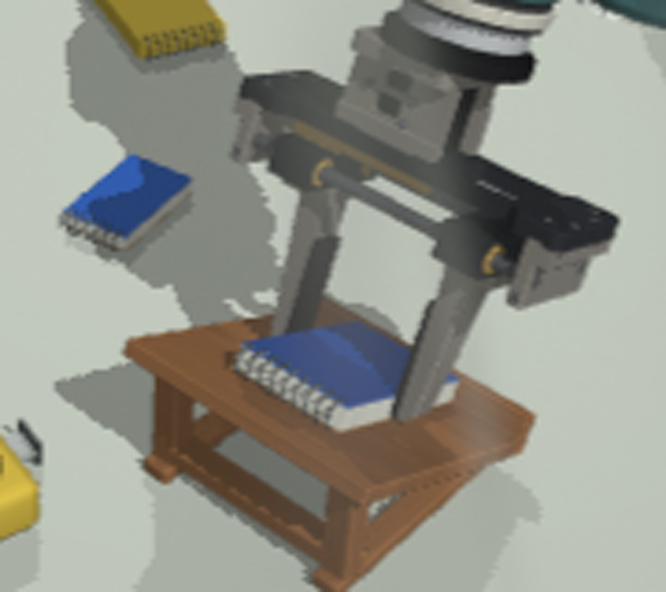

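drive_tool:
  plan:
    - {"translation": [0,0,0],"twist": [0,0,0],"fingers": 0.27}
    - {"translation": [0,0,0],"twist": [0,0,0],"fingers": 0.2}
    - {"translation": [0,0,0],"twist": [0,0,0],"fingers": 0.1}
    - {"translation": [0,0,0],"twist": [0,0,0],"fingers": 0}
    - {"translation": [0,0,0],"twist": [0,0,0],"fingers": 0}
    - {"translation": [0,0,0],"twist": [0,0,0],"fingers": 0}
    - {"translation": [0,0,0],"twist": [0,0,0],"fingers": 0}

```text
clock: 11.6
tool_pos: [0.5721, 0.2297, 0.0519]
ee_rot: [-0.241, 2.765, 0.043]
contact_force: [-0.2, -0.8, -0.4]
width: 0.999
```

```bash
python3 chk.py s12; python3 nb.py wrist12.png
```

```text
[-0.65603363  0.50784732  0.19260989  2.0938926   0.12150264  0.20087258
  1.12588463] [-0.15186028 -0.82040296 -0.39056217] [-0.02327605  0.32256568  0.01295816] 0.9986540443188995 11.6
TCP in rest [ 5.86942123e-02 -8.08161372e-05  5.58445108e-03]
(array([-1.3,  0.1, -0.5]), array([-0.07, -3.96, -0.04]))
((619.8739013671875, 238.93603515625), (192.62974548339844, 106.44113159179688), 10.072770118713379) [273.15826087 251.37217391]
[-0.65601724  0.50793011  0.19265325  2.09391141  0.12152932  0.20088092
  1.12585951] [0.57206393 0.22969051 0.05181293] 1.0047022897997255 11.7 [[-0.919, -0.172, 0.354], [-0.161, 0.985, 0.061], [-0.359, -0.001, -0.933]]
```

View pics/s12.png

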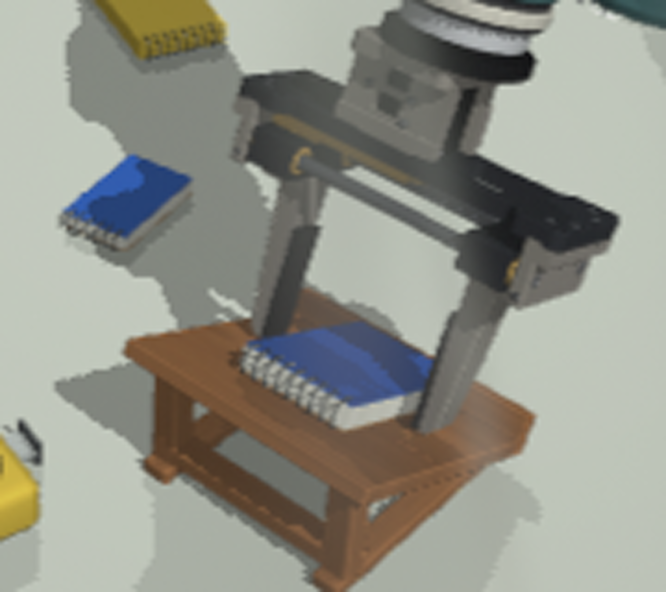

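View pics/wrist12.png

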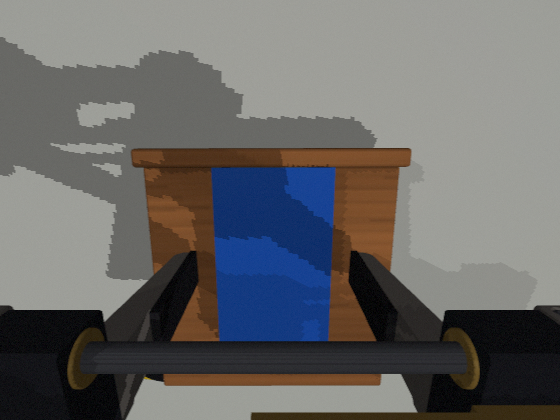

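The notebook has slid to the lip (its lower edge at row 167 meets the lip), and it is straight and centred. I'll retreat along the tool axis.

drive_tool:
  plan:
    - {"translation": [0,0,-8],"twist": [0,0,0],"fingers": 0}
    - {"translation": [0,0,-20],"twist": [0,0,0],"fingers": 0}
    - {"translation": [0,0,-40],"twist": [0,0,0],"fingers": 0}
    - {"translation": [0,0,-65],"twist": [0,0,0],"fingers": 0}
    - {"translation": [0,0,-90],"twist": [0,0,0],"fingers": 0}
    - {"translation": [0,0,-115],"twist": [0,3,0],"fingers": 0}
    - {"translation": [0,0,-130],"twist": [0,6,0],"fingers": 0}
    - {"translation": [0,0,-140],"twist": [0,8,0],"fingers": 0}
    - {"translation": [0,0,-140],"twist": [0,8,0],"fingers": 0}
    - {"translation": [0,0,-140],"twist": [0,8,0],"fingers": 0}

```text
clock: 12.53
tool_pos: [0.5229, 0.2211, 0.1832]
ee_rot: [-0.252, 2.902, 0.029]
contact_force: [0.3, -0.5, -1.3]
width: 1.001
```

```bash
python3 chk.py s13; python3 - <<'E'
from tgt import *
c=viewer.read_camera("wrist");save(c,"wrist13.png")
i=c["img"].astype(int);m=((i[:,:,2]>i[:,:,0]+40)&(i[:,:,2]>i[:,:,1]+35)).astype(np.uint8)
k,_=cv2.findContours(m,cv2.RETR_EXTERNAL,cv2.CHAIN_APPROX_NONE)
o=np.array(c["origin"]);n=M.apply([0,0,1])
for q in k:
    if cv2.contourArea(q)<1500: continue
    P=[]
    for u in q[:,0].astype(float):
        d=att(c)@np.array([(u[0]-c["cx"])/c["fx"],(u[1]-c["cy"])/c["fy"],1.])
        t=((ro+n*.015-o)@n)/(d@n);P.append(M.inv().apply(o+t*d-ro)[:2]*1000)
    print(cv2.minAreaRect(np.array(P,np.float32)))
t=viewer.read_camera("top")
for l in("small_notebook","tape"):print(l,[(r["score"],r["uv"]) for r in nets.regions_of(l,t)][:2])
E
```

```text
[-0.64384186  0.25482375  0.1643398   2.02344533  0.04953946  0.64876212
  1.21834196] [ 0.30621696 -0.5220404  -1.25231552] [-0.03290504  0.22689202 -0.00509427] 1.0007471980313953 12.5333
TCP in rest [ 6.89480705e-02 -6.96729778e-05  1.45672339e-01]
(array([-19.9,   0.2, 138.5]), array([ -0.05, -11.84,  -0.08]))
((53.428489685058594, 0.6001701354980469), (65.94622802734375, 109.0948715209961), 89.9837875366211)
((-29.730154037475586, -217.25613403320312), (84.21900939941406, 42.60328674316406), 22.865318298339844)
small_notebook [(0.63, [262.2, 221.1])]
tape [(0.88, [206.5, 145.8])]
```

View pics/s13.png

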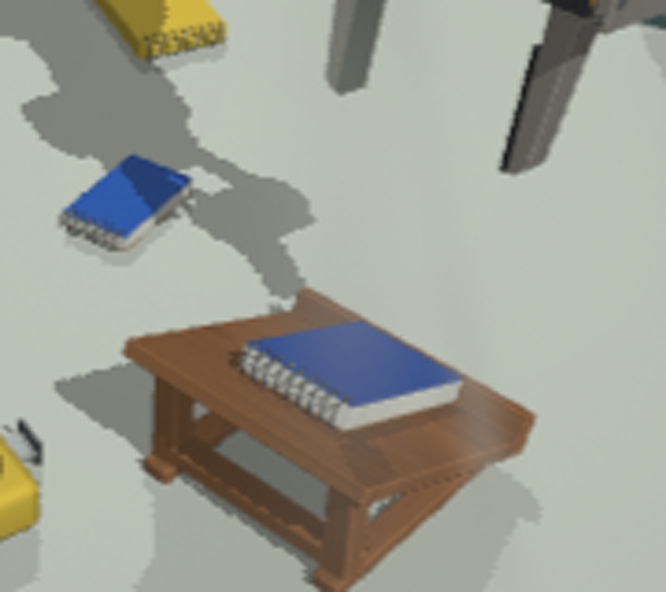

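View pics/wrist13.png

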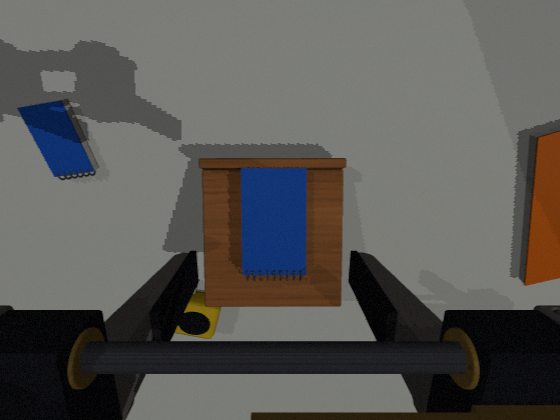

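```bash
python3 -c "
from bench import job_done
print(job_done())"
```

```text
the job is handed in; nothing more can be done
None
```

The larger blue notebook is on the stand, coil at the top, with its lower edge against the lip, and the job is handed in. The clock read 12.5 s of the 38 s allowed just before hand-in.

**Last checks:** The final wrist view put the notebook's centre at x about 0.053 m (0.055 if it touches the lip) and y about 0.001 m on the board. It looked straight to within about 1° and flat. The gripper was open and about 13 cm clear of it. The small notebook and the tape measure showed no movement beyond the networks' noise of 2–3 pixels, and nothing had touched them.

**What disagreed:**
- The top and scene cameras differed by 7–10 mm in y. The wrist camera fell between them, so I used its values.
- Joint 6 came close to its lower limit (0.158 rad against 0.15). I set the notebook down about 4° short of the full slope with a soft grip. When I let go, it settled flat and slid the last few mm to the lip.

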